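# Pack the paint markers and lock the paint box

## Robot

A 6-joint arm with a two-finger parallel gripper is mounted at the origin on the work surface. World frame = base frame: x ahead of the robot, y to its left, z up, the work surface at z = 0. Lengths are in m, angles in rad, forces in N, time in s.
With the tool pointing down it reaches from about 0.25 to 0.775 m from the base axis. Payload 4 kg.
Tool frame: the origin (TCP) lies on the centre line of the jaws, within the pads' length; the fingertips stand robot.tips_ahead ahead of it and the grasp point (between the pads) lies 8 mm behind it (robot.tips_ahead is the distance from the TCP to the fingertips, in m); z points along the fingers, y is the line along which they close (so a half turn about z gives the same grasp; the last joint's range is limited). The gripper opens to 94 mm and grips with 3 to 60 N. Pads are 16 mm wide; open, the fingers measure 119 mm over their backs; the gripper's body (75 mm by 177 mm) begins 78 mm behind the grasp point.
Start: joints at [-1.436, 0.087, 1.371, -0, 1.684, -0.103], TCP at [0.13, -0.535, 0.217] pointing down, gripper open.
Joint ranges: [-3.1, 3.1], [-0.76, 2.03], [0.27, 2.55], [-1.08, 4.22], [0.17, 2.65], [-2.57, 2.57]. Speed limits (rad/s): [2.79, 2.79, 3.14, 3.14, 3.14, 3.14].

## Interface

Orientations are given as [roll, pitch, yaw] about the fixed x, y, z axes, in that order (R = Rz(yaw) Ry(pitch) Rx(roll)).
In Python, from bench import robot, snapshot, close_job, spotter gives the robot as it stands. The module is installed in compiled form; this text tells all that it offers.
- The arm moves only by the tool servo_tool, never from a script. Its argument "commands" is one flat list of numbers, 7 for each row, row after row: the shift along the tool's x, y, z in m, then the turn, a rotation vector about the tool's x, y, z in degrees, then the finger opening in m, from 0 to 0.094. In form: [x, y, z, ax, ay, az, grip, x, y, z, ax, ay, az, grip, ...]. A call has 1 to 10 rows; each row is the pose to reach, as a shift and turn from the pose commanded when the call began, along the tool's axes at that moment; what a row does not reach only later rows make up. A row lasts 1/8 s, in which the tool goes at most 62.5 mm and 10.7 degrees, less where a joint would pass 70% of its speed; a pose out of reach is approached as far as the arm can. A call with a gripper value outside its range is refused whole. The fingers move at their own pace and stop on an object; the grip force is fixed at half the most. Time passes only in rows, so rows that repeat a pose let the fingers close. It gives the time, the measured TCP pose, the force, the opening and the grip force at its end, in the units of the state.
- robot.get_obs(): the state, without advancing time (a new reading comes with each control period).
- snapshot(name): name is "scene" or "top" or "wrist"; returns a dict with "img" (480x640x3 uint8, blue, green, red), "camera_matrix" (3x3 intrinsics, pixels), "extrinsics" (4x4, takes a point from camera to world coordinates); the wrist camera has in their place "hand_eye" (4x4, takes a point from camera to tool coordinates, whose origin is the TCP and whose axes are the flange's). Camera axes: x right, y down, z forward; pixel columns grow to the right and rows downward; lengths in m; the calibration is good to about 2 mm. A picture is of the moment at which its call begins: read the wrist's pose just before it. There is no depth.
- close_job(): hands the job in; it is judged then, once.
Trained networks look in a picture, given as the dict that the camera call returned (one of the last four; its "shot" number tells which), for a name from the list of things; names that differ only in an ending like _2 or _b are one class to them, and where a whole thing is asked for, a point or a joint stands for the part that bears it (a point fixed in the world has none). Each returns a list of dicts, best first, with "conf" (0 to 1); they miss things now and then, are a little off and sometimes report something else, mostly with a low value. They report only what shows in the picture. A call takes as long as a camera call. They do not tell look-alikes from the thing itself.
- spotter.trace(name, picture): "region" (480x640 bool, what is visible of it) and "box" ([left, top, width, height] in pixels, round what is visible of it).
The state is a dict: "time": time; "joint_positions": joint angles; "qvel": joint speeds; "joint_torque": joint torques, N m; "tool_pos": TCP position; "ee_rot": TCP orientation; "wrist_force": force on the tool from outside, world axes, zero at the start; "wrist_torque": the same for the moment, N m; "width": finger opening in m; "finger_force": force on a finger pad.
Only numpy, scipy, OpenCV 4.12 (cv2) and the standard library are available. Lean on these libraries where they do the work, as an engineer would, in place of code of your own. Each camera call takes 0.05 s, during which the arm holds its last target. There are 200 camera calls.

## Task

Pack up the paint box: lay every paint marker that is on the table inside the open box, then lower the lid gently until it is fully shut. Then take the stylus from its stand, push the recessed lock button in the lid fully down with the stylus tip and hold it a moment, and hang the stylus back upright in its stand, leaving the lid shut and the cup, jar and food container where they are.

Things in the scene. Friction and masses are not known exactly. Their poses are not given: they have to be found in the camera images.
- paintbox: dark blue enamelled paint box, fixed to the table, open-topped tray 190 mm (its x) by 250 mm (its y), 55 mm high, walls and floor 5 mm thick, white inside, undivided (inside 180 x 240 mm, 50 mm deep). Origin at the centre of its underside, z up; its x axis points to the hinged far side.
- lid (a joint): lid angle, rad: 0 fully shut, 1.57 upright; starts at 1.45 to 1.8, stops at 1.95. Lid: plate, navy outside and white inside, 205 mm from hinge to free edge, 250 mm wide, 8 mm thick, 0.35 kg, overhanging the front wall by 15 mm. The stiff hinge (0.6 N m of friction) leaves the lid wherever it is let go, so it must be pushed or carried all the way down.
- lid_hinge (a point): middle of the hinge line, on the far top edge of the box (55 mm above the table), which is also the lower face of the shut lid. The point turns with the lid: x along the lid away from its free edge, y along the hinge line (the box's y), z out of the lid's outer face.
- lid_edge (a point): middle of the lid's free edge, on its outer face (the top when shut): 205 mm from the hinge line, 8 mm outwards. Turns with the lid.
- lock_rim (a point): centre of the mouth of the lock well, z out of the well (up when the lid is shut); turns with the lid. The lock is a bright steel block 42 x 42 mm, 14 mm high, on the lid's outer face, its centre 155 mm from the hinge line, midway across; in its top is a round well 18 mm wide with a flat black button (15 mm wide), its top 4 mm below the mouth.
- lock (a joint): how far the lock button is pushed in, m: 0 out, 0.006 fully in; a spring returns it. It starts to move at about 1.4 N and takes about 4.7 N fully in; fingers are too wide for the well. It springs back up when let go.
- marker0: chunky grey paint marker lying flat, 130 mm long along its x axis, 50 g; round barrel 24 mm thick, black cap (x from +25 to +65 mm) and tail (12 mm at the -x end) 26 mm square so that it does not roll. Origin at its middle, 13 mm above what it lies on, where the barrel can be gripped. May be absent (None).
- marker1: chunky grey paint marker lying flat, 130 mm long along its x axis, 50 g; round barrel 24 mm thick, black cap (x from +25 to +65 mm) and tail (12 mm at the -x end) 26 mm square so that it does not roll. Origin at its middle, 13 mm above what it lies on, where the barrel can be gripped. May be absent (None).
- marker2: chunky grey paint marker lying flat, 130 mm long along its x axis, 50 g; round barrel 24 mm thick, black cap (x from +25 to +65 mm) and tail (12 mm at the -x end) 26 mm square so that it does not roll. Origin at its middle, 13 mm above what it lies on, where the barrel can be gripped. May be absent (None).
- marker3: chunky grey paint marker lying flat, 130 mm long along its x axis, 50 g; round barrel 24 mm thick, black cap (x from +25 to +65 mm) and tail (12 mm at the -x end) 26 mm square so that it does not roll. Origin at its middle, 13 mm above what it lies on, where the barrel can be gripped. May be absent (None).
- stylus: stylus, 90 g, 143 mm long, round about its z axis (up), hanging in the stand. Origin: middle of the underside of its brass collar (36 mm wide, 6 mm thick), which rests on the stand. Above the collar a dark wooden handle 16 mm thick from z = 6 to 50 mm, to be gripped from above, then a 24 mm knob to z = 58 mm. Below, a steel shaft 10 mm thick down to a tip 85 mm below the origin.
- stylus_tip (a point): the lowest point of the stylus, 85 mm below its origin on its axis; tip 9 mm wide.
- stand_hole (a point): centre of the hole's mouth in the top face (100 mm above the table) of the fixed wooden stylus stand: 64 x 64 mm, with base, two side boards and a 10 mm top plate with a through hole 26 mm wide in which the stylus shaft hangs, its collar on the plate. z up. Stand and brush cup may trade places, left or right.
- brush_cup: bystander: white cup of brushes, 64 mm wide, 85 mm high (brushes to 170 mm), origin under its centre; leave alone.
- jar: bystander: small lidded amber jar 60 mm wide, 80 mm high, origin under its centre; leave alone.
- container: bystander: lidded food container 108 x 158 mm, 57 mm high, origin under its centre; leave alone.
There are look-alikes about, which are no part of the job. What is shaped like the marker1 but blue or turquoise is not meant.

How it is judged:
By the outcome, as a careful person would: the job done as asked, in the order asked, and still so for the second after the job is handed in, with the robot touching nothing.
Of marker0, marker1, marker2, marker3 only 2 to 4 are there at a start; the rules pass over those that are not, and their reading is None.
At some moment in a run one of marker0, marker1, marker2, marker3 may be knocked a few centimetres aside while the robot is not near it.
It also fails if it takes over 210 s, if anything falls off the work surface, if the arm or the gripper's body presses on something with over 40 N, if the wrist force passes 120 N, or if a joint passes its speed limit or range.

## Working session

There is one attempt and no reset: what is moved stays moved. The work goes in short steps, Python scripts to look and compute and a tool call to move; the robot and the scene stay as the last step left them, time stands still between calls to the robot, and variables do not carry over. Pictures are saved under pics/ and viewed, at most 14 in all, crops included, and the job is handed in when it is done.

Besides the shell and the picture viewer there is one more tool, called after ">>>" as name(argument=value, ...) on one line, values as JSON. servo_tool: Moves the arm, as the interface text tells. Its arguments: {"type":"object","properties":{"commands":{"type":"array","items":{"type":"number"}}},"required":["commands"]}

```bash
mkdir -p pics; cat > h.py <<'E'
import numpy as np, cv2
from scipy.spatial.transform import Rotation as R
from bench import robot, snapshot, close_job, spotter
def tool():
    o=robot.get_obs(); T=np.eye(4); T[:3,3]=o["tool_pos"]; T[:3,:3]=R.from_euler("xyz",o["ee_rot"]).as_matrix(); return T
def shot(n):
    T=tool(); p=snapshot(n); p["E"]=T@p["hand_eye"] if n=="wrist" else np.array(p["extrinsics"]); return p
def ray(p,uv):
    d=np.linalg.inv(p["camera_matrix"])@[uv[0],uv[1],1.]; E=p["E"]; return E[:3,3],E[:3,:3]@d
def onz(p,uv,z):
    o,d=ray(p,uv); return o+d*(z-o[2])/d[2]
def proj(p,X):
    c=np.linalg.inv(p["E"])@np.append(X,1); q=p["camera_matrix"]@c[:3]; return q[:2]/q[2]
def tri(obs):
    A=np.zeros((3,3));b=np.zeros(3)
    for p,uv in obs:
        o,d=ray(p,uv); d=d/np.linalg.norm(d); M=np.eye(3)-np.outer(d,d); A+=M; b+=M@o
    return np.linalg.solve(A,b)
def rowto(pos,yaw=None,T=None):
    T=tool() if T is None else T
    return np.round(T[:3,:3].T@(np.array(pos)-T[:3,3]),4)
E
python3 - <<'E'
from h import *
o=robot.get_obs(); print({k:np.round(v,3).tolist() for k,v in o.items()}, robot.tips_ahead)
for n in("scene","top"):
    p=shot(n); cv2.imwrite(f"pics/{n}0.png",p["img"]); print(n,np.round(p["E"],3).tolist(),np.round(p["camera_matrix"],1).tolist())
    for k in("paintbox","lid","lock_rim","marker0","stylus","stand_hole","brush_cup","jar","container"):
        try:
            for r in spotter.trace(k,p): print(k,round(r["conf"],2),r["box"])
        except Exception as e: print(k,e)
E
```

```text
{'time': 0.0, 'joint_positions': [-1.436, 0.088, 1.372, -0.0, 1.684, -0.103], 'qvel': [-0.001, -0.001, 0.0, -0.001, -0.001, -0.001], 'joint_torque': [0.0, -34.018, -30.242, 0.072, 0.033, -0.0], 'tool_pos': [0.129, -0.534, 0.215], 'ee_rot': [-3.139, -0.0, 0.238], 'wrist_force': [0.491, -0.617, -0.225], 'wrist_torque': [-0.016, 0.006, 0.007], 'finger_force': 0.0, 'width': 0.094} 0.011
scene [[0.878, 0.384, -0.284, 0.841], [0.478, -0.69, 0.543, -0.625], [0.012, -0.613, -0.79, 1.001], [0.0, 0.0, 0.0, 1.0]] [[582.5, 0.0, 319.4], [0.0, 582.5, 231.5], [0.0, 0.0, 1.0]]
paintbox 0.85 [222.2, 154.5, 165.7, 170.6]
lid 0.56 [308.2, 157.9, 83.3, 152.4]
lid 0.29 [282.4, 335.0, 21.8, 29.2]
lock_rim 0.82 [311.7, 154.2, 79.0, 158.4]
marker0 0.76 [247.0, 133.0, 53.0, 15.1]
marker0 0.72 [341.5, 131.6, 49.7, 23.1]
marker0 0.71 [465.2, 196.7, 52.0, 49.2]
marker0 0.61 [193.9, 312.7, 63.0, 38.4]
marker0 0.58 [307.3, 156.7, 53.4, 24.6]
stylus 0.86 [281.3, 333.0, 23.0, 31.4]
stand_hole 0.6 [269.5, 334.3, 44.0, 66.5]
brush_cup 0.66 [402.9, 126.5, 33.0, 73.1]
brush_cup 0.58 [222.8, 153.9, 165.5, 171.4]
jar 0.6
[... 239 characters left out ...]
.0, 0.0, 1.0]]
paintbox 0.93 [294.4, 196.1, 118.5, 121.6]
lid 0.89 [293.7, 192.1, 124.8, 43.5]
lock_rim 0.64 [287.3, 194.4, 128.1, 48.7]
marker0 0.98 [181.6, 254.4, 20.0, 53.5]
marker0 0.93 [465.5, 275.8, 28.8, 48.6]
marker0 0.92 [216.3, 336.6, 27.4, 56.7]
marker0 0.75 [232.2, 264.3, 9.6, 53.7]
marker0 0.75 [227.1, 125.0, 35.6, 45.5]
marker0 0.55 [424.7, 268.5, 16.4, 52.8]
stylus 0.65 [181.9, 255.5, 20.2, 49.9]
stylus 0.48 [443.8, 213.5, 22.1, 15.8]
stand_hole 0.78 [426.9, 207.1, 38.9, 43.2]
stand_hole 0.31 [465.0, 277.2, 26.8, 47.0]
brush_cup 0.7 [207.0, 189.5, 37.4, 38.5]
jar 0.76 [170.6, 179.6, 33.0, 26.3]
container 0.59 [292.4, 141.2, 65.9, 49.2]
container 0.35 [204.6, 190.2, 36.3, 35.2]
```

View pics/top0.png

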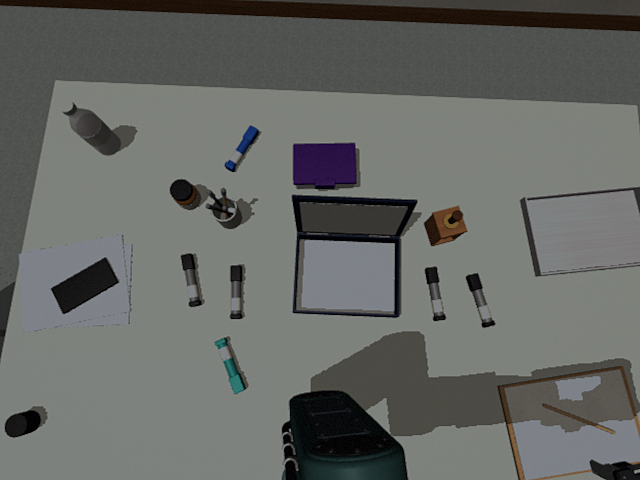

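View pics/scene0.png

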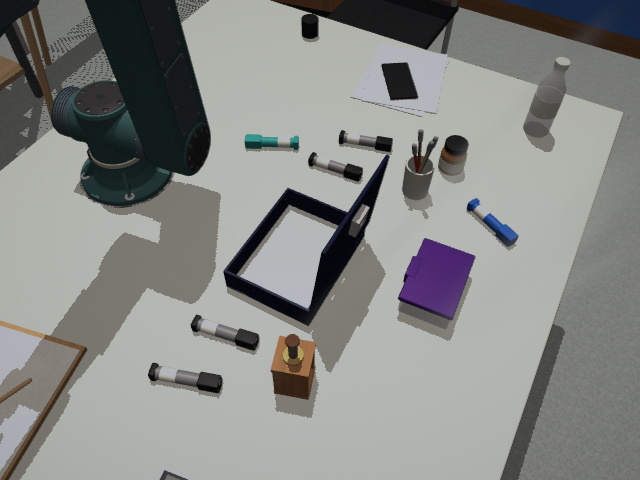

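The top view shows four grey markers at (190,280), (236,291), (435,294) and (480,300). The look-alikes are blue at (242,149) and turquoise at (230,365), so the four grey ones fit the description. The stand with the stylus is at (446,226), the cup at (222,208), and the box at (347,275) with its lid open. I'll confirm the colours in one enlarged montage and measure.

```bash
cat > meas.py <<'E'
from h import *
S=shot("scene");P=shot("top")
def rect(p,m,z):
    ys,xs=np.nonzero(m); X=np.array([onz(p,(x,y),z)[:2] for x,y in zip(xs,ys)]).astype(np.float32)
    (c,(w,h),a)=cv2.minAreaRect(X*1000); a=a if w>=h else a+90
    return np.array(c)/1000,max(w,h),min(w,h),(a+90)%180-90
def cen(m): ys,xs=np.nonzero(m); return xs.mean(),ys.mean()
if __name__=="__main__":
    a=[r for r in spotter.trace("marker0",P)]; b=[r for r in spotter.trace("marker0",S)]
    tiles=[]
    for r in a:
        c=cen(r["region"]); w=rect(P,r["region"],.013); x,y=map(int,c)
        hs=cv2.cvtColor(P["img"],cv2.COLOR_BGR2HSV)[r["region"]]
        print("top",np.round(c),round(r["conf"],2),np.round(np.r_[w[0],w[1:]],3),"satmed",np.median(hs[:,1]))
        best=None
        for q in b:
            t=tri([(P,c),(S,cen(q["region"]))]); e=np.linalg.norm(proj(P,t)-c)+np.linalg.norm(proj(S,t)-cen(q["region"]))
            if best is None or e<best[0]: best=(e,t)
        print("   tri",np.round(best[1],3),"err",round(best[0],1))
        tiles.append(cv2.resize(P["img"][y-32:y+32,x-32:x+32],(256,256),interpolation=cv2.INTER_CUBIC))
    while len(tiles)<6: tiles.append(np.zeros_like(tiles[0]))
    cv2.imwrite("pics/tiles.png",np.vstack([np.hstack(tiles[:3]),np.hstack(tiles[3:6])]))
    crop=np.hstack([cv2.resize(P["img"][180:330,280:480],(400,300),interpolation=cv2.INTER_CUBIC),cv2.resize(S["img"][150:330,215:400],(400,300),interpolation=cv2.INTER_CUBIC)])
    cv2.imwrite("pics/box.png",crop)
    for n in("paintbox","lid","stylus","stand_hole"):
        for nm,p in(("P",P),("S",S)):
            for r in spotter.trace(n,p)[:2]: 
                q=cv2.approxPolyDP(max(cv2.findContours(r["region"].astype(np.uint8),0,2)[0],key=len),4,True)
                print(n,nm,round(r["conf"],2),np.round(cen(r["region"])),q[:,0].tolist())
E
python3 meas.py
```

```text
top [480. 299.] 0.93 [  0.432  -0.355 132.359  35.103  17.886] satmed 13.0
   tri [ 0.435 -0.353  0.014] err 2.0
top [435. 293.] 0.89 [  0.442  -0.246 132.276  31.807   9.605] satmed 12.0
   tri [ 0.445 -0.244  0.012] err 2.6
top [243. 147.] 0.81 [  0.801   0.258 134.949  34.988 -26.147] satmed 201.0
   tri [0.803 0.259 0.014] err 0.9
top [236. 291.] 0.8 [  0.424   0.241 130.394  29.16    4.131] satmed 13.0
   tri [0.426 0.244 0.009] err 2.7
top [191. 278.] 0.8 [  0.448   0.355 132.884  30.26   15.818] satmed 14.0
   tri [0.451 0.357 0.012] err 1.2
top [231. 366.] 0.69 [  0.249   0.241 130.954  31.229  27.53 ] satmed 159.0
   tri [0.248 0.24  0.012] err 1.5
top [185. 193.] 0.26 [ 0.668  0.396 92.857 59.475 48.127] satmed 36.0
   tri [ 0.778  0.508 -0.282] err 13.3
top [352. 215.] 0.18 [ 6.30000e-01 -3.90000e-02  3.17786e+02  1.04390e+02 -8.93200e+01] satmed 22.0
   tri [ 0.551 -0.017  0.307] err 3.0
paintbox P 0.76 [348. 254.] [[293, 195], [293, 311], [397, 316], [399, 237], [416, 201]]
paintbox S 0.96 [301. 251.] [[388, 157], [347, 212], [287, 189], [224, 271], [226, 285], [309, 324], [363, 236]]
lid P 0.83 [352. 215.] [[293, 210], [302, 232], [398, 236], [417, 201], [295, 195]]
lid S 0.87 [347. 235.] [[388, 156], [323, 249], [310, 311], [367, 224]]
lid S 0.6 [293. 351.] [[290, 334], [283, 359], [295, 365], [304, 355], [298, 337]]
stylus P 0.7 [453. 219.] [[460, 210], [445, 215], [447, 227], [457, 225]]
stylus P 0.54 [191. 279.] [[185, 254], [193, 306], [200, 301], [193, 258]]
stylus S 0.66 [293. 351.] [[289, 335], [283, 359], [295, 365], [303, 352], [298, 337]]
stand_hole P 0.74 [444. 227.] [[459, 206], [434, 211], [424, 221], [432, 245], [454, 241], [467, 230], [464, 218], [454, 227], [443, 223]]
stand_hole S 0.62 [293. 370.] [[280, 336], [270, 365], [274, 392], [308, 398], [316, 343], [300, 340], [303, 357], [289, 365], [282, 358], [286, 344]]
```

View pics/tiles.png

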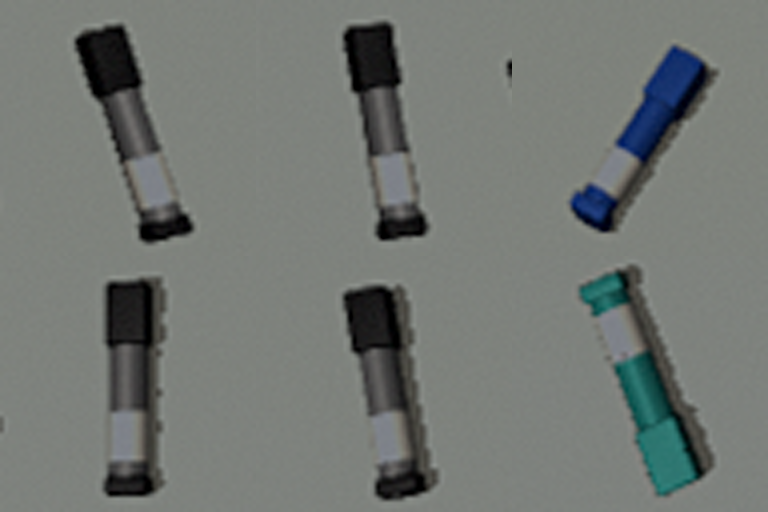

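View pics/box.png

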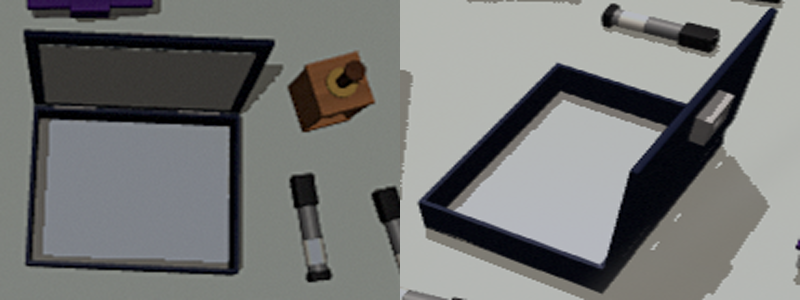

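Tiles: four grey markers with black caps and two coloured look-alikes (blue and turquoise, rejected), so all four grey markers go in the box. The box crop shows the rim corners clearly. Next I fit the box pose, the lid angle and the stylus.

```bash
cat > fit.py <<'E'
from h import *
from scipy.optimize import least_squares
S=shot("scene");P=shot("top")
def bw(x,y,yaw,l): c,s=np.cos(yaw),np.sin(yaw); return np.array([x+c*l[0]-s*l[1],y+s*l[0]+c*l[1],l[2]])
def lidpt(th,y,r,o=0): return [.095-r*np.cos(th)+o*0,y,.055+r*np.sin(th)] if o==0 else [.095-r*np.cos(th)+o*np.sin(th),y,.055+r*np.sin(th)+o*np.cos(th)]
box=[(P,(293.5,315),(-.095,.125,.055)),(P,(400,316),(-.095,-.125,.055)),(P,(400,237),(.095,-.125,.055)),
 (S,(288,189),(-.095,.125,.055)),(S,(224.3,272),(-.095,-.125,.055))]
lid=[(P,(292.5,195),.125),(P,(416.5,200),-.125),(S,(388.5,156),.125),(S,(322.8,253),-.125)]
def f(v):
    e=[proj(p,bw(*v[:3],l))-uv for p,uv,l in box]+[proj(p,bw(*v[:3],lidpt(v[3],y,.205,.004)))-uv for p,uv,y in lid]
    return np.ravel(e)
r=least_squares(f,[.45,0,0,1.6]); print("box x y yaw lid",np.round(r.x,4),np.round(r.fun.reshape(-1,2),1).tolist())
print("knob",np.round(tri([(P,(457.5,215)),(S,(292.5,340))]),3),"collar",np.round(tri([(P,(452,221)),(S,(293,355))]),3))
for a in((457.5,215),): print(np.round(onz(P,a,.158),3), np.round(onz(S,(292.5,340),.158),3), np.round(onz(P,(452,221),.106),3), np.round(onz(S,(293,355),.106),3))
E
python3 fit.py
```

```text
box x y yaw lid [ 0.4753 -0.0265  0.0105  1.6895] [[-0.9, -3.4], [-0.2, -0.3], [-0.1, -0.8], [-1.7, -1.4], [-2.1, -0.6], [-0.9, 0.0], [1.0, -0.5], [-0.8, -1.2], [0.4, 1.1]]
knob [ 0.603 -0.259  0.156] collar [ 0.603 -0.261  0.106]
[ 0.601 -0.259  0.158] [ 0.605 -0.259  0.158] [ 0.601 -0.262  0.106] [ 0.605 -0.26   0.106]
```

```bash
cat > pick.py <<'E'
import sys
from meas import *
# usage: pick.py near_x near_y slot_y
BX,BY,BYAW=.4753,-.0265,.0105
def rows(T0,poses):
    for nm,pos,yaw in poses:
        y0=np.arctan2(T0[1,0],T0[0,0]); d=np.degrees((yaw-y0+np.pi/2)%np.pi-np.pi/2)
        print(nm,"shift",np.round(T0[:3,:3].T@(np.array(pos)-T0[:3,3]),4).tolist(),"az",round(-d,1))
def pose(pos,yaw):
    T=np.eye(4);T[:3,3]=pos;T[:3,:3]=R.from_euler("xyz",[np.pi,0,yaw]).as_matrix();return T
near=np.array([float(sys.argv[1]),float(sys.argv[2])]); sy=float(sys.argv[3])
L=[]
b=spotter.trace("marker0",S)
for r in spotter.trace("marker0",P):
    hs=cv2.cvtColor(P["img"],cv2.COLOR_BGR2HSV)[r["region"]]; w=rect(P,r["region"],.013)
    c=cen(r["region"]); t=min((tri([(P,c),(S,cen(q["region"]))]) for q in b),key=lambda t:np.linalg.norm(t[:2]-w[0])) if b else np.r_[w[0],.013]
    print("seen",round(r["conf"],2),np.round(w[0],3),round(w[1]),round(w[2]),round(w[3],1),"sat",np.median(hs[:,1]),"tri",np.round(t,3))
    if np.median(hs[:,1])<40 and 110<w[1]<150: L.append((np.linalg.norm(w[0]-near),w,t))
d,w,t=min(L,key=lambda l:l[0]); c=w[0] if np.linalg.norm(t[:2]-w[0])>.008 else (w[0]+t[:2])/2; yaw=np.radians(w[3])
T=tool(); print("now",np.round(T[:3,3],3),"yaw",round(np.degrees(np.arctan2(T[1,0],T[0,0])),1)); print("target",np.round(c,3),round(w[3],1))
rows(T,[("hover",[*c,.08],yaw),("low",[*c,.03],yaw),("grasp",[*c,.014],yaw)])
cx,cy=BX-.004,0; X=BX+(-.004)*np.cos(BYAW)-np.sin(BYAW)*sy; Y=BY+np.sin(BYAW)*(-.004)+np.cos(BYAW)*sy
rows(pose([*c,.014],yaw),[("lift",[*c,.13],yaw),("slothover",[X,Y,.13],BYAW),("place",[X,Y,.021],BYAW)])
E
python3 pick.py .434 -.354 -.082
```

```text
seen 0.95 [ 0.444 -0.246] 132 31 8.0 sat 12.0 tri [ 0.446 -0.244  0.014]
seen 0.92 [0.448 0.355] 134 31 16.0 sat 14.0 tri [0.45  0.356 0.013]
seen 0.91 [0.25  0.241] 133 32 26.4 sat 158.0 tri [0.247 0.239 0.013]
seen 0.87 [ 0.433 -0.354] 131 33 17.5 sat 12.0 tri [ 0.435 -0.354  0.016]
seen 0.83 [0.423 0.242] 132 28 4.1 sat 13.0 tri [0.424 0.243 0.012]
seen 0.83 [0.801 0.258] 135 36 -25.8 sat 201.0 tri [0.806 0.261 0.009]
now [ 0.13  -0.535  0.217] yaw 13.6
target [ 0.434 -0.354] 17.5
hover shift [0.3382, -0.1039, 0.1365] az -3.9
low shift [0.3382, -0.1039, 0.1865] az -3.9
grasp shift [0.3382, -0.1039, 0.2025] az -3.9
lift shift [0.0, 0.0, -0.116] az -0.0
slothover shift [0.1103, -0.2226, -0.116] az 16.9
place shift [0.1103, -0.2226, -0.007] az 16.9
```

>>> servo_tool(commands=[0.338, -0.104, 0.1, 0, 0, -3.9, 0.07, 0.338, -0.104, 0.1, 0, 0, -3.9, 0.07, 0.338, -0.104, 0.1, 0, 0, -3.9, 0.07, 0.338, -0.104, 0.1, 0, 0, -3.9, 0.07, 0.338, -0.104, 0.1, 0, 0, -3.9, 0.07, 0.338, -0.104, 0.1, 0, 0, -3.9, 0.07, 0.338, -0.104, 0.137, 0, 0, -3.9, 0.07, 0.338, -0.104, 0.17, 0, 0, -3.9, 0.07, 0.338, -0.104, 0.187, 0, 0, -3.9, 0.07, 0.338, -0.104, 0.187, 0, 0, -3.9, 0.07])

```text
time: 3.15
tool_pos: [0.4328, -0.3534, 0.0283]
ee_rot: [-3.139, 0.001, 0.306]
wrist_force: [-0.7, -0.0, 0.3]
width: 0.0701
finger_force: 0.0
```

>>> servo_tool(commands=[0, 0, 0.014, 0, 0, 0, 0.07, 0, 0, 0.014, 0, 0, 0, 0.07, 0, 0, 0.014, 0, 0, 0, 0.0, 0, 0, 0.014, 0, 0, 0, 0.0, 0, 0, 0.014, 0, 0, 0, 0.0, 0, 0, 0.014, 0, 0, 0, 0.0, 0, 0, 0.014, 0, 0, 0, 0.0, 0, 0, 0.014, 0, 0, 0, 0.0, 0, 0, -0.05, 0, 0, 0, 0.0, 0, 0, -0.1, 0, 0, 0, 0.0])

```text
time: 4.4
tool_pos: [0.4334, -0.3537, 0.1306]
ee_rot: [-3.141, 0.0, 0.306]
wrist_force: [1.5, -0.1, -0.0]
width: 0.0232
finger_force: 30.0
```

>>> servo_tool(commands=[0.055, -0.11, 0, 0, 0, 8.5, 0, 0.11, -0.223, 0, 0, 0, 16.9, 0, 0.11, -0.223, 0, 0, 0, 16.9, 0, 0.11, -0.223, 0, 0, 0, 16.9, 0, 0.11, -0.223, 0, 0, 0, 16.9, 0, 0.11, -0.223, 0, 0, 0, 16.9, 0, 0.11, -0.223, 0.05, 0, 0, 16.9, 0, 0.11, -0.223, 0.08, 0, 0, 16.9, 0, 0.11, -0.223, 0.095, 0, 0, 16.9, 0, 0.11, -0.223, 0.095, 0, 0, 16.9, 0])

```text
time: 5.65
tool_pos: [0.4706, -0.109, 0.0336]
ee_rot: [-3.141, 0.002, 0.009]
wrist_force: [0.0, -0.4, -0.8]
width: 0.0232
finger_force: 30.0
```

```bash
python3 - <<'E'
from h import *
p=shot("wrist"); q=shot("scene")
cv2.imwrite("pics/w1.png",np.hstack([cv2.resize(p["img"],(400,300)),cv2.resize(q["img"][140:340,180:447],(400,300))]))
E
```

```text
(no output)
```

View pics/w1.png

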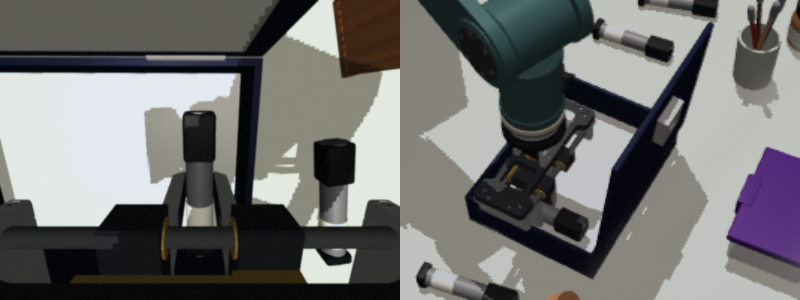

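The marker is inside the box, clear of the right wall. I'll lower it and release.

>>> servo_tool(commands=[0, 0, 0.012, 0, 0, 0, 0, 0, 0, 0.012, 0, 0, 0, 0, 0, 0, 0.012, 0, 0, 0, 0.036, 0, 0, 0.012, 0, 0, 0, 0.036, 0, 0, 0.012, 0, 0, 0, 0.036, 0, 0, -0.03, 0, 0, 0, 0.036, 0, 0, -0.08, 0, 0, 0, 0.036, 0, 0, -0.12, 0, 0, 0, 0.036, -0.03, 0.08, -0.12, 0, 0, 0, 0.06, -0.03, 0.12, -0.12, 0, 0, 0, 0.07])

```text
time: 7.0
tool_pos: [0.4428, -0.2291, 0.156]
ee_rot: [3.14, -0.003, 0.014]
wrist_force: [1.1, 0.3, 0.2]
width: 0.0528
finger_force: 0.0
```

```bash
python3 pick.py .445 -.245 -.027
```

```text
seen 0.93 [ 0.47 -0.11] 132 25 1.3 sat 13.0 tri [ 0.471 -0.108  0.017]
seen 0.85 [0.448 0.355] 134 30 15.2 sat 13.0 tri [0.449 0.356 0.013]
seen 0.66 [0.8  0.26] 132 30 -27.4 sat 202.5 tri [0.804 0.261 0.009]
seen 0.56 [0.423 0.242] 133 30 5.0 sat 12.0 tri [0.423 0.244 0.01 ]
now [ 0.442 -0.229  0.154] yaw 0.5
target [ 0.471 -0.109] 1.3
hover shift [0.0297, -0.1196, 0.0745] az -0.8
low shift [0.0297, -0.1195, 0.1245] az -0.8
grasp shift [0.0297, -0.1195, 0.1405] az -0.8
lift shift [0.0, 0.0, -0.116] az -0.0
slothover shift [0.0019, -0.0557, -0.116] az 0.7
place shift [0.0019, -0.0557, -0.007] az 0.7
```

The first marker lies at (0.470,-0.110) in the box. The arm hides the second right-hand marker, so I'll take the left one at (0.423,0.243) next.

>>> servo_tool(commands=[-0.015, -0.472, 0, 0, 0, -4, 0.07, -0.015, -0.472, 0, 0, 0, -4, 0.07, -0.015, -0.472, 0, 0, 0, -4, 0.07, -0.015, -0.472, 0, 0, 0, -4, 0.07, -0.015, -0.472, 0, 0, 0, -4, 0.07, -0.015, -0.472, 0, 0, 0, -4, 0.07, -0.015, -0.472, 0, 0, 0, -4, 0.07, -0.015, -0.472, 0, 0, 0, -4, 0.07, -0.015, -0.472, 0.02, 0, 0, -4, 0.07, -0.015, -0.472, 0.02, 0, 0, -4, 0.07])

```text
time: 8.45
tool_pos: [0.4201, 0.2445, 0.1327]
ee_rot: [3.14, 0.004, 0.084]
wrist_force: [0.3, -0.2, 0.6]
width: 0.07
finger_force: 0.0
```

```bash
cat > wr.py <<'E'
from h import *
p=shot("wrist"); T=tool()
for r in spotter.trace("marker0",p):
    ys,xs=np.nonzero(r["region"]); X=np.array([onz(p,(x,y),.013)[:2] for x,y in zip(xs[::7],ys[::7])],np.float32)*1000
    (c,(w,h),a)=cv2.minAreaRect(X); print("wrist",round(r["conf"],2),r["box"],np.round(np.array(c)/1000,3),round(w),round(h),round(a,1))
E
python3 pick.py .423 .243 .082; python3 wr.py
```

```text
seen 0.73 [ 0.469 -0.111] 134 32 1.3 sat 14.0 tri [ 0.47  -0.109  0.017]
seen 0.7 [0.802 0.26 ] 137 36 -28.6 sat 199.0 tri [0.805 0.26  0.011]
seen 0.57 [ 0.443 -0.246] 129 30 10.4 sat 11.0 tri [ 0.444 -0.244  0.013]
seen 0.56 [0.392 0.339] 27 16 -68.6 sat 14.0 tri [ 0.388  0.362 -0.106]
seen 0.47 [0.295 0.268] 20 15 29.3 sat 170.0 tri [0.276 0.246 0.03 ]
now [0.423 0.244 0.135] yaw 4.6
target [ 0.47 -0.11] 1.3
hover shift [0.0184, 0.3561, 0.0552] az 3.3
low shift [0.0184, 0.3562, 0.1052] az 3.3
grasp shift [0.0183, 0.3562, 0.1212] az 3.3
lift shift [0.0, 0.0, -0.116] az -0.0
slothover shift [0.0046, -0.1653, -0.116] az 0.7
place shift [0.0046, -0.1653, -0.007] az 0.7
wrist 0.88 [272.1, 340.6, 71.1, 102.1] [0.252 0.246] 127 34 28.3
wrist 0.82 [299.8, 165.6, 32.4, 145.3] [0.418 0.243] 136 26 5.3
wrist 0.7 [147.8, 123.1, 81.6, 154.8] [0.444 0.357] 136 35 16.2
wrist 0.58 [549.1, 0.0, 89.4, 72.7] [0.593 0.041] 51 67 18.8
```

>>> servo_tool(commands=[0, 0, 0.05, 0, 0, 0, 0.07, 0, 0, 0.09, 0, 0, 0, 0.07, 0, 0, 0.11, 0, 0, 0, 0.07, 0, 0, 0.12, 0, 0, 0, 0.07, 0, 0, 0.12, 0, 0, 0, 0.07, 0, 0, 0.12, 0, 0, 0, 0, 0, 0, 0.12, 0, 0, 0, 0, 0, 0, 0.12, 0, 0, 0, 0, 0, 0, 0.12, 0, 0, 0, 0, 0, 0, 0.12, 0, 0, 0, 0])

```text
time: 10.0
tool_pos: [0.4225, 0.2434, 0.0145]
ee_rot: [3.141, -0.0, 0.081]
wrist_force: [0.2, -0.2, 0.8]
width: 0.0237
finger_force: 19.4
```

>>> servo_tool(commands=[0, 0, -0.05, 0, 0, 0, 0, 0, 0, -0.11, 0, 0, 0, 0, 0.033, 0.191, -0.116, 0, 0, 4, 0, 0.033, 0.191, -0.116, 0, 0, 4, 0, 0.033, 0.191, -0.116, 0, 0, 4, 0, 0.033, 0.191, -0.116, 0, 0, 4, 0, 0.033, 0.191, -0.116, 0, 0, 4, 0, 0.033, 0.191, -0.06, 0, 0, 4, 0, 0.033, 0.191, -0.02, 0, 0, 4, 0, 0.033, 0.191, -0.02, 0, 0, 4, 0])

```text
time: 11.25
tool_pos: [0.4669, 0.0575, 0.0309]
ee_rot: [-3.141, 0.009, 0.014]
wrist_force: [-0.2, 0.4, -1.1]
width: 0.0232
finger_force: 30.0
```

>>> servo_tool(commands=[0, 0, 0.013, 0, 0, 0, 0, 0, 0, 0.013, 0, 0, 0, 0, 0, 0, 0.013, 0, 0, 0, 0.036, 0, 0, 0.013, 0, 0, 0, 0.036, 0, 0, 0.013, 0, 0, 0, 0.036, 0, 0, -0.03, 0, 0, 0, 0.036, 0, 0, -0.08, 0, 0, 0, 0.036, 0, 0, -0.12, 0, 0, 0, 0.036, -0.03, -0.06, -0.12, 0, 0, 0, 0.06, -0.03, -0.12, -0.12, 0, 0, 0, 0.07])

```text
time: 12.5
tool_pos: [0.4392, 0.1741, 0.1558]
ee_rot: [-3.141, -0.003, 0.008]
wrist_force: [0.6, 0.3, -0.5]
width: 0.0527
finger_force: 0.0
```

```bash
python3 pick.py .449 .356 .027; python3 wr.py
```

```text
seen 0.95 [0.475 0.055] 132 25 0.3 sat 18.0 tri [0.468 0.052 0.028]
seen 0.8 [ 0.443 -0.246] 132 32 9.4 sat 11.0 tri [ 0.445 -0.244  0.014]
seen 0.7 [0.8  0.26] 138 33 -27.0 sat 201.0 tri [0.803 0.262 0.009]
seen 0.64 [ 0.47  -0.111] 131 26 2.6 sat 13.0 tri [ 0.472 -0.108  0.015]
seen 0.63 [ 0.615 -0.271] 101 85 -73.0 sat 159.0 tri [ 0.538 -0.263  0.155]
seen 0.57 [0.288 0.26 ] 46 28 22.6 sat 29.0 tri [0.273 0.241 0.031]
now [0.439 0.174 0.155] yaw 0.8
target [0.472 0.053] 0.3
hover shift [0.0306, 0.1214, 0.0746] az 0.5
low shift [0.0306, 0.1214, 0.1246] az 0.5
grasp shift [0.0306, 0.1214, 0.1406] az 0.5
lift shift [-0.0, 0.0, -0.116] az -0.0
slothover shift [-0.0008, 0.0529, -0.116] az -0.3
place shift [-0.0008, 0.0529, -0.007] az -0.3
wrist 0.98 [76.6, 151.8, 91.9, 140.0] [0.444 0.358] 136 40 14.5
wrist 0.82 [423.2, 127.2, 51.0, 147.5] [0.467 0.053] 137 34 0.6
wrist 0.8 [589.4, 133.5, 50.6, 145.9] [ 0.464 -0.113] 139 45 3.0
wrist 0.55 [421.7, 0.0, 218.3, 83.0] [ 0.604 -0.005] 61 183 0.8
```

>>> servo_tool(commands=[0.0115, -0.182, 0, 0, 0, -14.8, 0.07, 0.0115, -0.182, 0, 0, 0, -14.8, 0.07, 0.0115, -0.182, 0, 0, 0, -14.8, 0.07, 0.0115, -0.182, 0.03, 0, 0, -14.8, 0.07, 0.0115, -0.182, 0.07, 0, 0, -14.8, 0.07, 0.0115, -0.182, 0.11, 0, 0, -14.8, 0.07, 0.0115, -0.182, 0.13, 0, 0, -14.8, 0.07, 0.0115, -0.182, 0.141, 0, 0, -14.8, 0.07, 0.0115, -0.182, 0.141, 0, 0, -14.8, 0.07, 0.0115, -0.182, 0.141, 0, 0, -14.8, 0.07])

```text
time: 14.05
tool_pos: [0.4501, 0.3559, 0.0146]
ee_rot: [-3.141, -0.002, 0.268]
wrist_force: [-0.7, -0.9, 0.8]
width: 0.07
finger_force: 0.0
```

>>> servo_tool(commands=[0, 0, 0, 0, 0, 0, 0, 0, 0, 0, 0, 0, 0, 0, 0, 0, 0, 0, 0, 0, 0, 0, 0, 0, 0, 0, 0, 0, 0, 0, 0, 0, 0, 0, 0, 0, 0, 0, 0, 0, 0, 0, 0, 0, -0.05, 0, 0, 0, 0, 0, 0, -0.116, 0, 0, 0, 0, 0, 0, -0.116, 0, 0, 0, 0])

```text
time: 15.18
tool_pos: [0.4522, 0.3579, 0.1363]
ee_rot: [-3.138, -0.012, 0.269]
wrist_force: [0.7, 0.5, -0.8]
width: 0.0233
finger_force: 30.0
```

>>> servo_tool(commands=[-0.074, 0.348, 0, 0, 0, 14.8, 0, -0.074, 0.348, 0, 0, 0, 14.8, 0, -0.074, 0.348, 0, 0, 0, 14.8, 0, -0.074, 0.348, 0, 0, 0, 14.8, 0, -0.074, 0.348, 0, 0, 0, 14.8, 0, -0.074, 0.348, 0, 0, 0, 14.8, 0, -0.074, 0.348, 0, 0, 0, 14.8, 0, -0.074, 0.348, 0.05, 0, 0, 14.8, 0, -0.074, 0.348, 0.08, 0, 0, 14.8, 0, -0.074, 0.348, 0.08, 0, 0, 14.8, 0])

```text
time: 16.42
tool_pos: [0.4671, 0.0022, 0.046]
ee_rot: [-3.14, 0.008, 0.012]
wrist_force: [0.2, -0.6, 0.3]
width: 0.0228
finger_force: 30.0
```

>>> servo_tool(commands=[0, 0, 0.029, 0, 0, 0, 0, 0, 0, 0.029, 0, 0, 0, 0, 0, 0, 0.029, 0, 0, 0, 0.036, 0, 0, 0.029, 0, 0, 0, 0.036, 0, 0, 0.029, 0, 0, 0, 0.036, 0, 0, -0.03, 0, 0, 0, 0.036, 0, 0, -0.07, 0, 0, 0, 0.036, 0, 0, -0.1, 0, 0, 0, 0.036, -0.03, -0.06, -0.1, 0, 0, 0, 0.06, -0.03, -0.08, -0.1, 0, 0, 0, 0.07])

```text
time: 17.68
tool_pos: [0.4386, 0.0818, 0.1507]
ee_rot: [-3.141, -0.002, 0.012]
wrist_force: [0.4, 0.3, -0.3]
width: 0.0527
finger_force: 0.0
```

```bash
python3 pick.py .445 -.245 -.027; python3 wr.py
```

```text
seen 0.91 [0.799 0.26 ] 137 34 -27.3 sat 200.0 tri [0.804 0.261 0.01 ]
seen 0.64 [ 0.444 -0.244] 131 31 9.0 sat 12.0 tri [ 0.445 -0.244  0.013]
seen 0.63 [0.251 0.241] 128 27 26.8 sat 157.0 tri [0.241 0.228 0.028]
seen 0.57 [ 0.471 -0.11 ] 131 25 1.0 sat 15.0 tri [ 0.472 -0.109  0.018]
seen 0.51 [0.466 0.061] 114 17 3.0 sat 12.0 tri [ 0.475  0.089 -0.05 ]
seen 0.48 [ 0.47  -0.003] 131 27 2.5 sat 26.0 tri [ 0.464 -0.001  0.023]
now [0.439 0.08  0.15 ] yaw 0.7
target [ 0.444 -0.244] 9.0
hover shift [0.001, 0.3241, 0.07] az -8.4
low shift [0.001, 0.324, 0.12] az -8.4
grasp shift [0.0009, 0.324, 0.136] az -8.4
lift shift [0.0, 0.0, -0.116] az -0.0
slothover shift [0.0568, -0.1838, -0.116] az 8.4
place shift [0.0568, -0.1838, -0.007] az 8.4
wrist 0.94 [384.8, 130.2, 45.3, 148.1] [ 0.464 -0.001] 137 31 0.9
wrist 0.67 [499.4, 131.4, 63.4, 148.4] [ 0.465 -0.113] 138 40 0.4
wrist 0.63 [275.5, 0.0, 364.5, 83.2] [ 0.603 -0.036] 58 302 0.7
wrist 0.6 [203.9, 431.7, 5.7, 23.9] [0.196 0.204] 4 31 73.7
wrist 0.49 [632.3, 285.1, 7.7, 14.7] [ 0.384 -0.235] 13 7 14.9
```

>>> servo_tool(commands=[0.001, 0.324, 0, 0, 0, -8.4, 0.07, 0.001, 0.324, 0, 0, 0, -8.4, 0.07, 0.001, 0.324, 0, 0, 0, -8.4, 0.07, 0.001, 0.324, 0, 0, 0, -8.4, 0.07, 0.001, 0.324, 0, 0, 0, -8.4, 0.07, 0.001, 0.324, 0.02, 0, 0, -8.4, 0.07, 0.001, 0.324, 0.07, 0, 0, -8.4, 0.07, 0.001, 0.324, 0.11, 0, 0, -8.4, 0.07, 0.001, 0.324, 0.125, 0, 0, -8.4, 0.07, 0.001, 0.324, 0.125, 0, 0, -8.4, 0.07])

```text
time: 19.23
tool_pos: [0.4433, -0.2439, 0.0239]
ee_rot: [-3.14, 0.001, 0.157]
wrist_force: [-0.4, 0.8, 0.3]
width: 0.0701
finger_force: 0.0
```

>>> servo_tool(commands=[0, 0, 0.011, 0, 0, 0, 0.07, 0, 0, 0.011, 0, 0, 0, 0.07, 0, 0, 0.011, 0, 0, 0, 0, 0, 0, 0.011, 0, 0, 0, 0, 0, 0, 0.011, 0, 0, 0, 0, 0, 0, 0.011, 0, 0, 0, 0, 0, 0, 0.011, 0, 0, 0, 0, 0, 0, 0.011, 0, 0, 0, 0, 0, 0, -0.05, 0, 0, 0, 0, 0, 0, -0.105, 0, 0, 0, 0])

```text
time: 20.48
tool_pos: [0.4434, -0.2433, 0.1302]
ee_rot: [-3.141, 0.001, 0.157]
wrist_force: [0.5, -0.7, 0.8]
width: 0.0235
finger_force: 30.0
```

>>> servo_tool(commands=[0.057, -0.184, 0, 0, 0, 8.4, 0, 0.057, -0.184, 0, 0, 0, 8.4, 0, 0.057, -0.184, 0, 0, 0, 8.4, 0, 0.057, -0.184, 0, 0, 0, 8.4, 0, 0.057, -0.184, 0, 0, 0, 8.4, 0, 0.057, -0.184, 0, 0, 0, 8.4, 0, 0.057, -0.184, 0.05, 0, 0, 8.4, 0, 0.057, -0.184, 0.08, 0, 0, 8.4, 0, 0.057, -0.184, 0.08, 0, 0, 8.4, 0, 0.057, -0.184, 0.08, 0, 0, 8.4, 0])

```text
time: 21.72
tool_pos: [0.4723, -0.0541, 0.0508]
ee_rot: [3.141, -0.002, 0.009]
wrist_force: [-0.7, 0.3, 0.7]
width: 0.0232
finger_force: 30.0
```

>>> servo_tool(commands=[0, 0, 0.029, 0, 0, 0, 0, 0, 0, 0.029, 0, 0, 0, 0, 0, 0, 0.029, 0, 0, 0, 0.036, 0, 0, 0.029, 0, 0, 0, 0.036, 0, 0, 0.029, 0, 0, 0, 0.036, 0, 0, -0.02, 0, 0, 0, 0.036, 0, 0, -0.08, 0, 0, 0, 0.036, -0.06, 0, -0.14, 0, 0, 0, 0.036, -0.12, 0, -0.2, 0, 0, 0, 0.0, -0.14, 0, -0.22, 0, 0, 0, 0.0])

```text
time: 22.98
tool_pos: [0.3373, -0.0542, 0.2639]
ee_rot: [3.141, -0.001, 0.011]
wrist_force: [0.5, -1.0, 0.6]
width: 0.0194
finger_force: 0.0
```

```bash
python3 - <<'E'
from h import *
p=shot("wrist"); q=shot("top")
cv2.imwrite("pics/w2.png",np.hstack([cv2.resize(p["img"],(400,300)),cv2.resize(q["img"][150:345,170:430],(400,300))]))
print(tool()[:3,3])
for n in ("lid","lock_rim"):
    for r in spotter.trace(n,q)[:1]: print(n,r["conf"],cv2.approxPolyDP(max(cv2.findContours(r["region"].astype(np.uint8),0,2)[0],key=len),4,True)[:,0].tolist())
E
```

```text
[ 0.33844078 -0.05486181  0.26894799]
lock_rim 0.76 [[293, 197], [298, 231], [399, 235], [416, 202], [367, 196]]
```

View pics/w2.png

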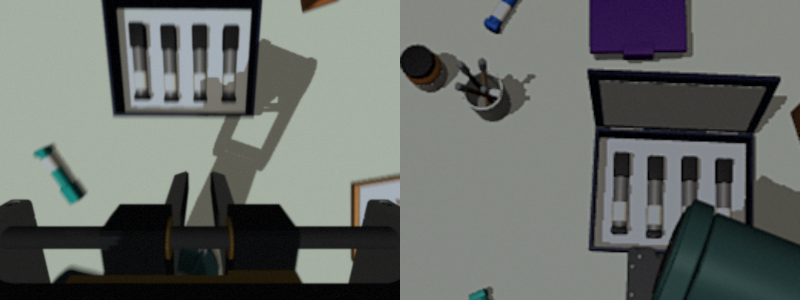

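All four markers lie side by side inside the box, and only the blue and turquoise ones remain outside. Next I bring the closed fingers over and behind the lid.

>>> servo_tool(commands=[0.0, -0.03, -0.04, 0, 0, 0, 0, 0.03, -0.06, -0.065, 0, 0, 0, 0, 0.09, -0.082, -0.065, 0, 0, 0, 0, 0.15, -0.082, -0.065, 0, 0, 0, 0, 0.21, -0.082, -0.065, 0, 0, 0, 0, 0.27, -0.082, -0.065, 0, 0, 0, 0, 0.322, -0.082, -0.065, 0, 0, 0, 0, 0.322, -0.082, -0.065, 0, 0, 0, 0, 0.322, -0.082, -0.065, 0, 0, 0, 0, 0.322, -0.082, -0.065, 0, 0, 0, 0])

```text
time: 24.42
tool_pos: [0.6589, 0.0314, 0.3284]
ee_rot: [3.141, -0.002, 0.011]
wrist_force: [0.3, 0.7, -0.3]
width: 0.0005
finger_force: 0.0
```

>>> servo_tool(commands=[0, 0, 0.045, 0, 0, 0, 0, 0, 0, 0.083, 0, 0, 0, 0, -0.02, 0, 0.083, 0, 0, 0, 0, -0.04, 0, 0.083, 0, 0, 0, 0, -0.055, 0, 0.083, 0, 0, 0, 0, -0.07, 0, 0.083, 0, 0, 0, 0, -0.087, 0, 0.083, 0, 0, 0, 0, -0.103, 0, 0.084, 0, 0, 0, 0, -0.12, 0, 0.087, 0, 0, 0, 0, -0.138, 0, 0.092, 0, 0, 0, 0])

```text
time: 25.68
tool_pos: [0.5219, 0.03, 0.2387]
ee_rot: [-3.141, -0.01, 0.011]
wrist_force: [2.3, 1.1, 1.5]
width: 0.0005
finger_force: 1.5
```

>>> servo_tool(commands=[-0.017, 0, 0.008, 0, 0, 0, 0, -0.033, 0, 0.016, 0, 0, 0, 0, -0.048, 0, 0.026, 0, 0, 0, 0, -0.062, 0, 0.037, 0, 0, 0, 0, -0.075, 0, 0.049, 0, 0, 0, 0, -0.087, 0, 0.063, 0, 0, 0, 0, -0.097, 0, 0.078, 0, 0, 0, 0, -0.105, 0, 0.094, 0, 0, 0, 0, -0.112, 0, 0.111, 0, 0, 0, 0, -0.117, 0, 0.123, 0, 0, 0, 0])

```text
time: 26.92
tool_pos: [0.4047, 0.0285, 0.1131]
ee_rot: [3.141, -0.005, 0.011]
wrist_force: [2.5, 0.2, 0.6]
width: 0.0003
finger_force: 0.7
```

>>> servo_tool(commands=[-0.001, 0, 0.006, 0, 0, 0, 0, -0.002, 0, 0.012, 0, 0, 0, 0, -0.003, 0, 0.018, 0, 0, 0, 0, -0.003, 0, 0.023, 0, 0, 0, 0, -0.004, 0, 0.028, 0, 0, 0, 0, -0.004, 0, 0.032, 0, 0, 0, 0, -0.004, 0, 0.035, 0, 0, 0, 0, -0.004, 0, 0.037, 0, 0, 0, 0, -0.004, 0, 0.039, 0, 0, 0, 0, -0.004, 0, 0.039, 0, 0, 0, 0])

```text
time: 28.18
tool_pos: [0.4008, 0.0283, 0.0742]
ee_rot: [3.141, 0.0, 0.011]
wrist_force: [-4.7, -0.8, 6.8]
width: 0.0009
finger_force: 3.8
```

>>> servo_tool(commands=[0, 0, 0.001, 0, 0, 0, 0, 0, 0, 0.002, 0, 0, 0, 0, 0, 0, 0.002, 0, 0, 0, 0])

```text
time: 28.55
tool_pos: [0.4008, 0.0282, 0.074]
ee_rot: [3.141, 0.0, 0.011]
wrist_force: [-7.6, 0.5, 17.7]
width: 0.0005
finger_force: 8.6
```

The force rises to 17.7 N with no further travel, so the lid is on its stop. I'll lift off and measure the lock and the stylus with the wrist camera from two places each.

>>> servo_tool(commands=[0, 0, -0.04, 0, 0, 0, 0, 0, 0, -0.1, 0, 0, 0, 0, -0.02, 0.03, -0.15, 0, 0, 0, 0, -0.06, 0.058, -0.18, 0, 0, 0, 0, -0.08, 0.058, -0.18, 0, 0, 0, 0, -0.08, 0.058, -0.18, 0, 0, 0, 0, -0.08, 0.058, -0.18, 0, 0, 0, 0, -0.08, 0.058, -0.18, 0, 0, 0, 0])

```text
time: 29.55
tool_pos: [0.3219, -0.0303, 0.2502]
ee_rot: [-3.141, 0.002, 0.012]
wrist_force: [-0.2, -0.1, -0.1]
width: 0.0003
finger_force: 0.0
```

```bash
cat > lk.py <<'E'
from h import *
import sys,pickle
p=shot("wrist"); k=sys.argv[1]
pickle.dump({a:np.array(p[a]) for a in("img","camera_matrix","E")},open(f"{k}.pkl","wb"))
print(np.round(p["E"][:3,3],3))
for n in sys.argv[2:]:
    for r in spotter.trace(n,p)[:2]: print(n,round(r["conf"],2),np.round(r["box"]))
print(np.round(proj(p,[.4155,-.028,.077])))
cv2.imwrite(f"pics/{k}.png",p["img"])
E
python3 lk.py l1 lock_rim lid stylus stand_hole
```

```text
[ 0.397 -0.03   0.419]
lock_rim 0.65 [181.   2. 269. 187.]
lid 0.65 [180.   0. 271. 189.]
[317. 132.]
```

View pics/l1.png

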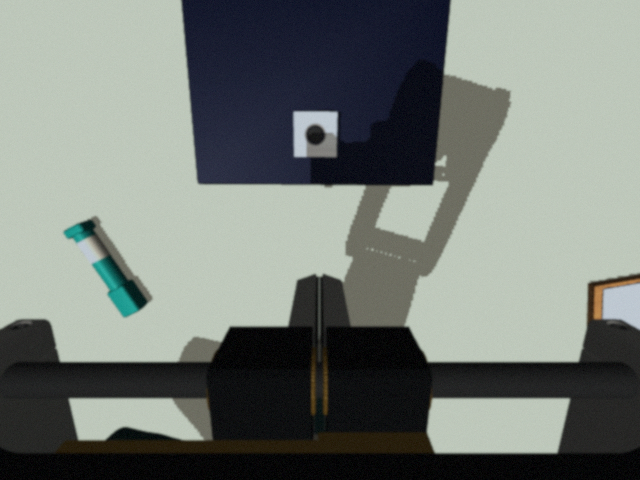

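The wrist view shows the lid shut, with the steel lock block centred at about (315,134) and the black button in its well. The predicted pixel was (317,132).

>>> servo_tool(commands=[0.05, 0.058, -0.02, 0, 0, 0, 0, 0.1, 0.115, -0.02, 0, 0, 0, 0, 0.156, 0.172, -0.02, 0, 0, 0, 0.05, 0.156, 0.172, -0.02, 0, 0, 0, 0.05, 0.156, 0.172, -0.02, 0, 0, 0, 0.05, 0.156, 0.172, -0.02, 0, 0, 0, 0.05])

```text
time: 30.55
tool_pos: [0.4791, -0.2004, 0.2707]
ee_rot: [-3.141, 0.001, 0.011]
wrist_force: [-0.1, -0.7, 0.1]
width: 0.037
finger_force: 0.0
```

```bash
python3 lk.py l2 lock_rim stylus stand_hole
```

```text
[ 0.554 -0.2    0.44 ]
lock_rim 0.98 [ 43. 132. 233. 176.]
stylus 0.87 [363.  74.  48.  48.]
stand_hole 0.75 [335.  54.  85.  95.]
[169. 274.]
```

>>> servo_tool(commands=[0.0, 0.05, 0, 0, 0, 0, 0.05, 0.02, 0.1, 0, 0, 0, 0, 0.05, 0.02, 0.12, 0, 0, 0, 0, 0.05, 0.02, 0.12, 0, 0, 0, 0, 0.05, 0.02, 0.12, 0, 0, 0, 0, 0.05])

```text
time: 31.38
tool_pos: [0.5005, -0.3192, 0.2718]
ee_rot: [-3.141, -0.001, 0.012]
wrist_force: [0.7, 0.5, 0.0]
width: 0.05
finger_force: 0.0
```

```bash
python3 lk.py l3 stylus stand_hole; python3 - <<'E'
import cv2,numpy as np
a=cv2.imread("pics/l2.png");b=cv2.imread("pics/l3.png")
cv2.imwrite("pics/l23.png",np.hstack([cv2.resize(a,(400,300)),cv2.resize(b,(400,300))]))
E
```

```text
[ 0.575 -0.318  0.441]
stylus 0.91 [232. 102.  44.  42.]
stand_hole 0.89 [215.  81.  86.  88.]
[ 70. 290.]
```

View pics/l23.png

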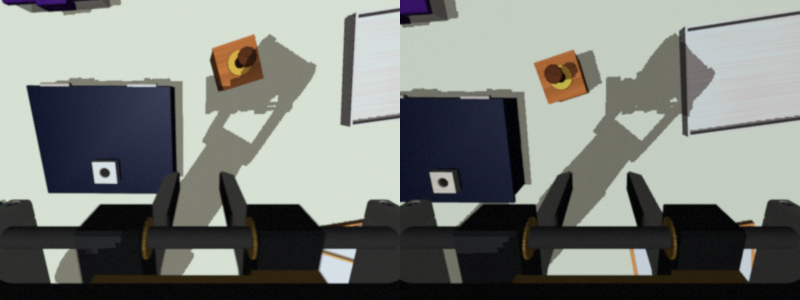

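The views show the lock button at about (168,276) in l2 and (70,291) in l3. The stylus in its stand is at about (390,95) in l2 and (253,120) in l3.

```bash
cat > loc.py <<'E'
from h import *
import pickle
V=[pickle.load(open(f"l{i}.pkl","rb")) for i in(1,2,3)]
def dark(p,uv,r=14,thr=70):
    g=cv2.cvtColor(p["img"],cv2.COLOR_BGR2GRAY); x,y=np.round(uv).astype(int); m=(g[y-r:y+r+1,x-r:x+r+1]<thr).astype(np.uint8)
    n,l,s,c=cv2.connectedComponentsWithStats(m); i=min(range(1,n),key=lambda i:np.linalg.norm(c[i]-r)); return c[i]+[x-r,y-r],s[i]
W=[]
for p,u in zip(V,[(315,134),(168,276),(70,291)]):
    c,s=dark(p,u); W.append(c); print("well",c,s, "on z .073",np.round(onz(p,c,.073),4))
print("lock tri",np.round(tri(list(zip(V,W))),4))
for p,b in zip(V[1:],[(363,74,48,48),(232,102,44,42)]):
    x,y,w,h=b; hs=cv2.cvtColor(p["img"],cv2.COLOR_BGR2HSV)[y-5:y+h+5,x-5:x+w+5]
    col=((hs[...,0]>19)&(hs[...,0]<35)&(hs[...,1]>110)&(hs[...,2]>50)).astype(np.uint8)
    ys,xs=np.nonzero(col); e=cv2.minEnclosingCircle(np.c_[xs,ys].astype(np.float32)); cc=np.array(e[0])+[x-5,y-5]
    print("collar",cc,e[1],col.sum(),np.round(onz(p,cc,.106),4))
t=[cv2.resize(V[1]["img"][60:150,330:430],(400,360),interpolation=cv2.INTER_CUBIC),cv2.resize(V[2]["img"][75:165,205:305],(400,360),interpolation=cv2.INTER_CUBIC)]
cv2.imwrite("pics/sty.png",np.hstack(t))
E
python3 loc.py
```

```text
well [315.10727969 134.8697318 ] [  6   6  18  19 261] on z .073 [ 0.4126 -0.0258  0.073 ]
well [167.336 275.72 ] [  7   8  14  12 125] on z .073 [ 0.4116 -0.0235  0.073 ]
well [ 68.78625954 291.58778626] [  6   9  14  12 131] on z .073 [ 0.4114 -0.0226  0.073 ]
lock tri [ 0.4128 -0.0255  0.0765]
collar [381.5 100.5] 19.65970230102539 562 [ 0.6005 -0.2576  0.106 ]
collar [256.4590168  123.37704849] 19.68346405029297 459 [ 0.6008 -0.2591  0.106 ]
```

View pics/sty.png

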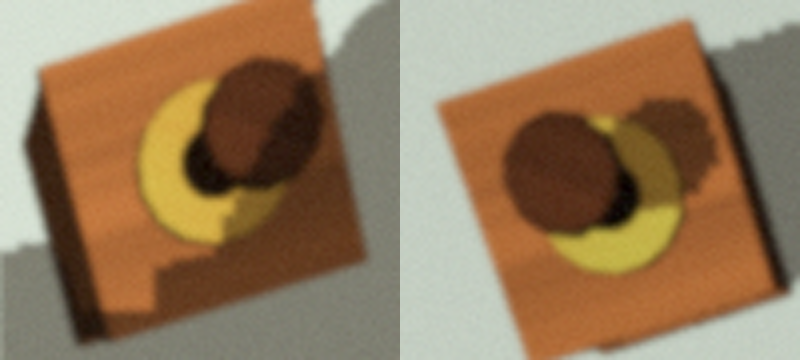

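```bash
python3 - <<'E'
from loc import *
A,B=V[1],V[2]
print("collar",np.round(tri([(A,(384,100.5)),(B,(256,123.7))]),4),np.round(onz(A,(384,100.5),.106),4),np.round(onz(B,(256,123.7),.106),4))
print("knob",np.round(tri([(A,(395.5,90.5)),(B,(245.5,118.5))]),4),np.round(onz(A,(395.5,90.5),.158),4),np.round(onz(B,(245.5,118.5),.158),4))
print(tool())
E
```

```text
well [315.10727969 134.8697318 ] [  6   6  18  19 261] on z .073 [ 0.4126 -0.0258  0.073 ]
well [167.336 275.72 ] [  7   8  14  12 125] on z .073 [ 0.4116 -0.0235  0.073 ]
well [ 68.78625954 291.58778626] [  6   9  14  12 131] on z .073 [ 0.4114 -0.0226  0.073 ]
lock tri [ 0.4128 -0.0255  0.0765]
collar [381.5 100.5] 19.65970230102539 562 [ 0.6005 -0.2576  0.106 ]
collar [256.4590168  123.37704849] 19.68346405029297 459 [ 0.6008 -0.2591  0.106 ]
collar [ 0.6002 -0.2593  0.1093] [ 0.6005 -0.2599  0.106 ] [ 0.6005 -0.2587  0.106 ]
knob [ 0.6007 -0.2594  0.1565] [ 0.6006 -0.259   0.158 ] [ 0.6004 -0.2597  0.158 ]
[[ 9.99922482e-01  1.24091670e-02  1.02119043e-03  5.00715386e-01]
 [ 1.24097267e-02 -9.99922849e-01 -5.43592511e-04 -3.19329109e-01]
 [ 1.01436612e-03  5.56223067e-04 -9.99999331e-01  2.71926686e-01]
 [ 0.00000000e+00  0.00000000e+00  0.00000000e+00  1.00000000e+00]]
```

>>> servo_tool(commands=[0.05, -0.03, 0, 0, 0, 0, 0.05, 0.1005, -0.0588, 0, 0, 0, 0, 0.05, 0.1005, -0.0588, 0, 0, 0, 0, 0.05, 0.1005, -0.0588, 0.05, 0, 0, 0, 0.05, 0.1005, -0.0588, 0.09, 0, 0, 0, 0.05, 0.1005, -0.0588, 0.12, 0, 0, 0, 0.05, 0.1005, -0.0588, 0.14, 0, 0, 0, 0.05, 0.1005, -0.0588, 0.152, 0, 0, 0, 0.05, 0.1005, -0.0588, 0.152, 0, 0, 0, 0.05, 0.1005, -0.0588, 0.152, 0, 0, 0, 0.05])

```text
time: 32.78
tool_pos: [0.6013, -0.2612, 0.1208]
ee_rot: [3.14, -0.003, 0.011]
wrist_force: [-0.9, 1.0, -0.4]
width: 0.0501
finger_force: 0.0
```

>>> servo_tool(commands=[0, 0, 0, 0, 0, 0, 0, 0, 0, 0, 0, 0, 0, 0, 0, 0, 0, 0, 0, 0, 0, 0, 0, 0, 0, 0, 0, 0, 0, 0, 0, 0, 0, 0, 0])

```text
time: 33.4
tool_pos: [0.6007, -0.2607, 0.1194]
ee_rot: [3.141, -0.0, 0.011]
wrist_force: [0.5, 0.6, 1.2]
width: 0.0227
finger_force: 30.0
```

The width of 22.7 mm suggests the pads may be on the 24 mm knob rather than the 16 mm handle. I'll look.

```bash
python3 - <<'E'
from h import *
p=shot("wrist"); q=shot("scene"); o=robot.get_obs(); print(o["width"],o["finger_force"],o["tool_pos"],o["wrist_force"])
cv2.imwrite("pics/g.png",np.hstack([cv2.resize(p["img"][60:360,160:480],(400,375)),cv2.resize(q["img"][250:420,220:400],(400,375),interpolation=cv2.INTER_CUBIC)]))
E
```

```text
0.022693222027110233 30.0002583861351 [ 0.60069952 -0.26070721  0.11938765] [-0.23791455  1.14555908  1.15261848]
```

View pics/g.png

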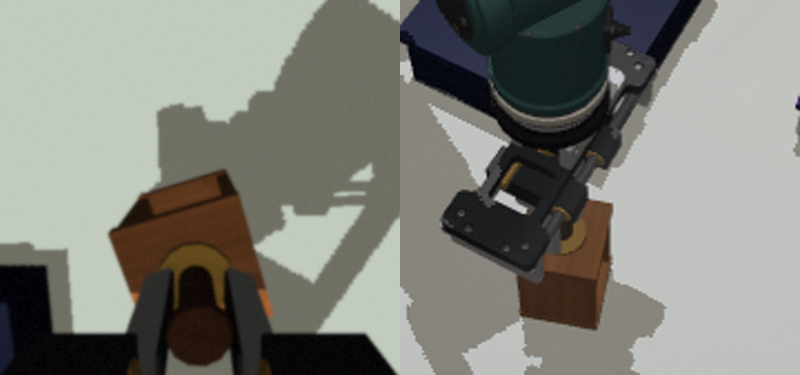

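Only the knob is between the jaws, near the finger roots. I'll regrip with the knob centred at the grasp point for a firmer hold.

>>> servo_tool(commands=[0, 0, 0, 0, 0, 0, 0.04, 0, 0, 0, 0, 0, 0, 0.04, 0, 0, -0.026, 0, 0, 0, 0.04, 0, 0, -0.026, 0, 0, 0, 0.04, 0, 0, -0.026, 0, 0, 0, 0.04, 0, 0, -0.026, 0, 0, 0, 0, 0, 0, -0.026, 0, 0, 0, 0, 0, 0, -0.026, 0, 0, 0, 0, 0, 0, -0.026, 0, 0, 0, 0])

```text
time: 34.62
tool_pos: [0.6004, -0.2607, 0.1446]
ee_rot: [-3.141, 0.001, 0.011]
wrist_force: [-0.8, -0.5, -1.5]
width: 0.0229
finger_force: 30.0
```

>>> servo_tool(commands=[0, 0, -0.01, 0, 0, 0, 0, 0, 0, -0.025, 0, 0, 0, 0, 0, 0, -0.045, 0, 0, 0, 0, 0, 0, -0.065, 0, 0, 0, 0, 0, 0, -0.085, 0, 0, 0, 0, 0, 0, -0.105, 0, 0, 0, 0, 0, 0, -0.12, 0, 0, 0, 0, 0, 0, -0.12, 0, 0, 0, 0])

```text
time: 35.62
tool_pos: [0.6012, -0.2611, 0.2677]
ee_rot: [3.139, -0.004, 0.011]
wrist_force: [-0.0, -0.1, -0.9]
width: 0.023
finger_force: 30.0
```

```bash
python3 - <<'E'
from h import *
p=shot("wrist"); q=shot("scene"); print(tool()[:3,3])
for n,v in(("w",p),("s",q)):
    for r in spotter.trace("stylus",v)[:1]: print(n,r["conf"],r["box"])
# predicted tip / collar for an upright stylus hung on TCP (knob centre .154, TCP .1446 when gripped)
T=tool(); g=T[:3,3]+[0,0,.154-.1446]
for nm,dz in(("tip",-.154+.015),("collar",-.154+.1)): print(nm,proj(p,g+[0,0,dz]),proj(q,g+[0,0,dz]))
cv2.imwrite("pics/g2.png",np.hstack([cv2.resize(p["img"][60:360,160:480],(400,375)),cv2.resize(q["img"][200:380,200:400],(400,360),interpolation=cv2.INTER_CUBIC)[:375] if 0 else cv2.resize(q["img"][200:400,200:413],(400,375),interpolation=cv2.INTER_CUBIC)]))
E
```

```text
[ 0.60045073 -0.26068743  0.26482593]
w 0.58 [289.9, 230.5, 53.5, 96.0]
s 0.97 [279.3, 297.4, 23.5, 49.5]
tip [317.64688862 236.29356405] [289.98393248 346.5148074 ]
collar [317.59765283 265.80185576] [288.43232793 320.90597582]
```

View pics/g2.png

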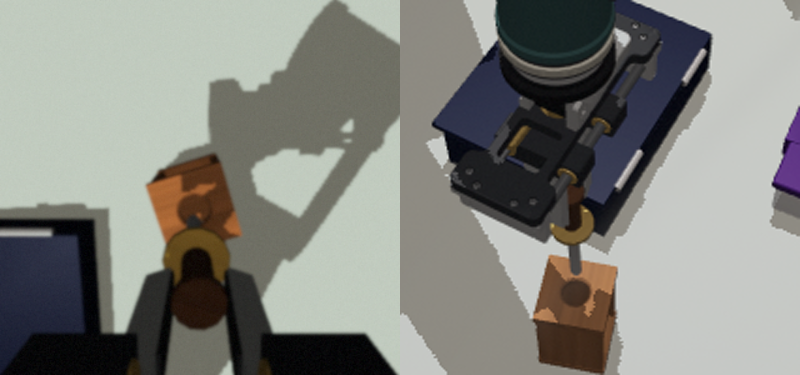

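The stylus hangs upright in the jaws, with its tip at about (315,234) in the wrist picture and within 2 mm of prediction. Next I carry it over the lock.

>>> servo_tool(commands=[-0.015, -0.02, 0, 0, 0, 0, 0, -0.045, -0.058, 0, 0, 0, 0, 0, -0.075, -0.096, 0, 0, 0, 0, 0, -0.105, -0.134, 0, 0, 0, 0, 0, -0.135, -0.172, 0, 0, 0, 0, 0, -0.16, -0.205, 0, 0, 0, 0, 0, -0.178, -0.228, 0, 0, 0, 0, 0, -0.185, -0.237, 0.01, 0, 0, 0, 0, -0.185, -0.237, 0.035, 0, 0, 0, 0, -0.185, -0.237, 0.035, 0, 0, 0, 0])

```text
time: 37.08
tool_pos: [0.4116, -0.0258, 0.227]
ee_rot: [-3.141, 0.006, 0.011]
wrist_force: [0.0, -0.6, -0.2]
width: 0.0227
finger_force: 30.0
```

```bash
python3 - <<'E'
from h import *
p=shot("wrist"); q=shot("scene"); T=tool(); print(np.round(T[:3,3],4), robot.get_obs()["wrist_force"])
g=T[:3,3]-[0,0,.1296]
print("tip pred",proj(p,g),proj(q,g),"rim pred",proj(p,[.4126,-.0255,.077]),proj(q,[.4126,-.0255,.077]))
a=p["img"][180:300,240:400]; u=proj(q,g).astype(int); print(u-[40,40]); b=q["img"][u[1]-40:u[1]+35,u[0]-50:u[0]+50]
cv2.imwrite("pics/k.png",np.vstack([cv2.resize(a,(400,300),interpolation=cv2.INTER_CUBIC),cv2.resize(b,(400,300),interpolation=cv2.INTER_CUBIC)]))
E
```

```text
[ 0.413  -0.0261  0.2296] [-0.07129547 -0.38060871 -1.21859988]
tip pred [319.04858301 234.19600028] [268.67782213 218.94000123] rim pred [318.38821253 228.91524508] [269.30482425 225.8183403 ]
[228 178]
```

View pics/k.png

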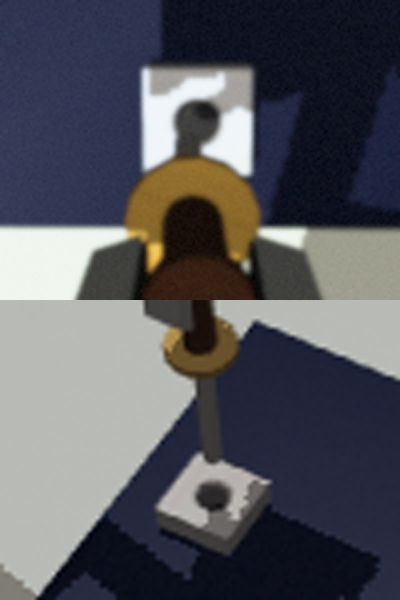

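The tip is centred over the well in the scene view. In the wrist view the shaft sits at column 315 against 319 for the well, so it is about 2.7 mm to the left. I'll correct that, go lower and check again.

>>> servo_tool(commands=[0, 0.0027, 0.005, 0, 0, 0, 0, 0, 0.0027, 0.012, 0, 0, 0, 0, 0, 0.0027, 0.016, 0, 0, 0, 0, 0, 0.0027, 0.016, 0, 0, 0, 0, 0, 0.0027, 0.016, 0, 0, 0, 0])

```text
time: 37.8
tool_pos: [0.4131, -0.0285, 0.2142]
ee_rot: [3.141, -0.0, 0.011]
wrist_force: [0.3, 0.1, -0.9]
width: 0.0229
finger_force: 30.0
```

```bash
python3 - <<'E'
from h import *
p=shot("wrist"); q=shot("scene"); T=tool(); print(np.round(T[:3,3],4), robot.get_obs()["wrist_force"])
g=T[:3,3]-[0,0,.1296]
print("tip pred",g,proj(p,g),proj(q,g),"rim pred",proj(p,[.4126,-.0255,.077]),proj(q,[.4126,-.0255,.077]))
a=p["img"][195:255,280:360]; b=q["img"][190:250,230:310]
cv2.imwrite("pics/k2.png",np.hstack([cv2.resize(a,(400,300),interpolation=cv2.INTER_CUBIC),cv2.resize(b,(400,300),interpolation=cv2.INTER_CUBIC)]))
E
```

```text
[ 0.4131 -0.0285  0.2143] [-0.4472807   0.64590011 -0.8318791 ]
tip pred [ 0.41313848 -0.02847167  0.08471096] [318.48341886 235.76010963] [268.54359689 224.5500922 ] rim pred [315.33933305 234.31127919] [269.30482425 225.8183403 ]
```

View pics/k2.png

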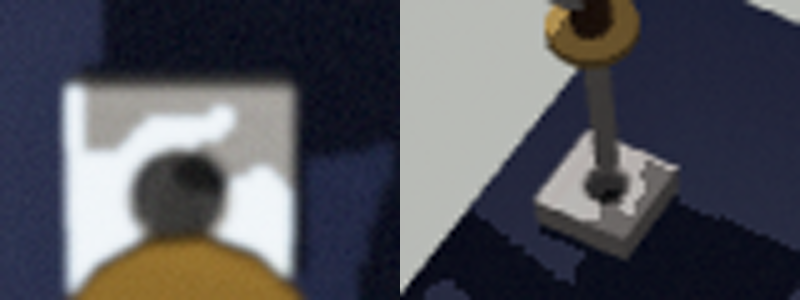

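```bash
python3 - <<'E'
from h import *
p=shot("wrist"); g=cv2.cvtColor(p["img"],cv2.COLOR_BGR2GRAY)
for y in range(222,246): print(y,' '.join(f"{v:3d}" for v in g[y,302:332]))
E
```

```text
222 158 161 170 191 221 235 239 242 243 244 243 243 242 242 242 243 240 235 230 227 226 220 196 178 165 159 156 163 159 161
223 162 172 198 220 233 242 244 244 242 242 238 236 234 231 233 233 232 215 196 189 189 188 175 164 161 162 159 162 164 162
224 180 194 221 235 241 244 243 240 237 231 220 205 193 192 193 197 195 177 157 153 160 160 163 165 163 163 160 163 164 167
225 215 223 233 241 243 242 236 230 215 191 165 142 128 117 122 130 127 120 111 123 143 153 160 163 164 162 164 164 162 162
226 238 240 242 243 242 235 222 193 160 129 103  87  74  66  64  61  60  59  70  91 116 136 148 157 159 160 159 164 159 160
227 244 243 244 242 237 222 186 141  97  75  68  62  55  47  37  33  30  29  34  56  82 112 132 149 154 161 158 164 170 176
228 244 244 243 239 228 193 143  96  65  59  66  58  52  40  35  29  27  26  27  33  53  82 112 137 153 160 165 171 193 207
229 244 244 242 234 209 158 106  72  61  62  62  59  46  34  32  29  26  24  26  31  34  60  93 129 161 174 178 192 219 234
230 243 244 240 228 186 128  79  59  65  65  66  64  50  35  31  26  28  27  28  25  30  43  80 128 176 208 
[... 1175 characters left out ...]
  56  56  57  56  51  53  54  53  59  84 123 168 206 231 239 244 244 244 244 244
241 244 245 244 240 231 205 158 111  74  57  59  49  57  56  56  52  48  55  65  86 127 169 209 231 239 241 244 244 245 244
242 244 243 242 237 225 186 144  94  68  59  55  57  55  60  59  62  59  62  67  76 102 140 178 208 226 235 239 241 242 244
243 242 239 233 218 192 145 104  79  75  75  74  73  77  78  81  86  87  89  85  83  88  98 121 146 174 196 213 227 235 241
244 236 225 200 166 134 102  94  88  98  99 101  96  99 105 109 110 107 108 110 102  96  95  89  97 109 131 146 177 205 225
245 209 174 140 112  98 100 104 107 112 110 112 115 110 115 115 114 114 116 116 109 113 106 103  96  94  93  96 112 135 176
```

By pixel rows, the shaft column (315.3) matches the well column (315.3), and the tip's front edge lies inside the well, about 1 mm near-side. I'll descend in steps and watch the force.

>>> servo_tool(commands=[0.001, 0, 0.003, 0, 0, 0, 0, 0.001, 0, 0.006, 0, 0, 0, 0, 0.001, 0, 0.009, 0, 0, 0, 0, 0.001, 0, 0.01, 0, 0, 0, 0, 0.001, 0, 0.01, 0, 0, 0, 0, 0.001, 0, 0.01, 0, 0, 0, 0])

```text
time: 38.7
tool_pos: [0.4141, -0.0285, 0.2042]
ee_rot: [3.141, -0.0, 0.011]
wrist_force: [0.8, -0.1, -1.3]
width: 0.023
finger_force: 30.0
```

>>> servo_tool(commands=[0, 0, 0.002, 0, 0, 0, 0, 0, 0, 0.003, 0, 0, 0, 0, 0, 0, 0.004, 0, 0, 0, 0, 0, 0, 0.004, 0, 0, 0, 0])

```text
time: 39.2
tool_pos: [0.4141, -0.0285, 0.2003]
ee_rot: [3.141, -0.001, 0.011]
wrist_force: [0.0, 1.2, 1.0]
width: 0.0228
finger_force: 30.0
```

>>> servo_tool(commands=[0, 0, 0.002, 0, 0, 0, 0, 0, 0, 0.003, 0, 0, 0, 0, 0, 0, 0.004, 0, 0, 0, 0, 0, 0, 0.0045, 0, 0, 0, 0, 0, 0, 0.0045, 0, 0, 0, 0])

```text
time: 39.83
tool_pos: [0.4141, -0.0285, 0.1958]
ee_rot: [3.141, -0.001, 0.011]
wrist_force: [0.6, 0.8, 3.6]
width: 0.0231
finger_force: 30.0
```

>>> servo_tool(commands=[0, 0, 0.0007, 0, 0, 0, 0, 0, 0, 0.0014, 0, 0, 0, 0, 0, 0, 0.0014, 0, 0, 0, 0])

```text
time: 40.2
tool_pos: [0.4143, -0.0285, 0.1947]
ee_rot: [3.141, -0.001, 0.011]
wrist_force: [-0.3, 0.2, 4.8]
width: 0.0227
finger_force: 30.0
```

>>> servo_tool(commands=[0, 0, 0.0007, 0, 0, 0, 0, 0, 0, 0.0014, 0, 0, 0, 0, 0, 0, 0.0014, 0, 0, 0, 0, 0, 0, 0.0014, 0, 0, 0, 0])

```text
time: 40.7
tool_pos: [0.415, -0.0286, 0.1945]
ee_rot: [3.141, -0.004, 0.011]
wrist_force: [-1.0, -0.6, 7.6]
width: 0.0229
finger_force: 30.0
```

The button has bottomed out: the force is about 8 N with no more travel. I'll hold it, then rise.

>>> servo_tool(commands=[0, 0, 0, 0, 0, 0, 0, 0, 0, 0, 0, 0, 0, 0, 0, 0, 0, 0, 0, 0, 0, 0, 0, 0, 0, 0, 0, 0, 0, 0, 0, 0, 0, 0, 0, 0, 0, 0, 0, 0, 0, 0, 0, 0, 0, 0, 0, 0, 0, 0, 0, 0, 0, 0, 0, 0, 0, 0, 0, 0, 0, 0, 0, 0, 0, 0, 0, 0, 0, 0])

```text
time: 41.95
tool_pos: [0.415, -0.0286, 0.1945]
ee_rot: [3.141, -0.004, 0.011]
wrist_force: [0.1, -0.4, 8.5]
width: 0.0229
finger_force: 30.0
```

>>> servo_tool(commands=[0, 0, -0.005, 0, 0, 0, 0, 0, 0, -0.012, 0, 0, 0, 0, 0, 0, -0.022, 0, 0, 0, 0, 0, 0, -0.037, 0, 0, 0, 0, 0, 0, -0.055, 0, 0, 0, 0, 0, 0, -0.075, 0, 0, 0, 0, 0, 0, -0.08, 0, 0, 0, 0, 0, 0, -0.08, 0, 0, 0, 0])

```text
time: 42.95
tool_pos: [0.4142, -0.0285, 0.2732]
ee_rot: [3.141, -0.001, 0.011]
wrist_force: [-0.5, 0.6, -0.8]
width: 0.0227
finger_force: 30.0
```

>>> servo_tool(commands=[0.015, 0.02, 0, 0, 0, 0, 0, 0.045, 0.058, 0, 0, 0, 0, 0, 0.075, 0.096, 0, 0, 0, 0, 0, 0.105, 0.134, 0, 0, 0, 0, 0, 0.135, 0.172, 0, 0, 0, 0, 0, 0.16, 0.205, 0, 0, 0, 0, 0, 0.177, 0.226, 0, 0, 0, 0, 0, 0.1836, 0.2342, 0, 0, 0, 0, 0, 0.1836, 0.2342, 0, 0, 0, 0, 0, 0.1836, 0.2342, 0, 0, 0, 0, 0])

```text
time: 44.2
tool_pos: [0.5997, -0.2597, 0.2731]
ee_rot: [-3.141, 0.0, 0.012]
wrist_force: [0.4, -0.4, -0.1]
width: 0.0227
finger_force: 30.0
```

```bash
python3 - <<'E'
from h import *
p=shot("wrist"); q=shot("scene"); T=tool(); print(np.round(T[:3,3],4))
for n,v in(("w",p),("s",q)):
    for r in spotter.trace("stylus",v)[:1]: print(n,r["conf"],r["box"])
a=p["img"][150:300,220:420]; b=q["img"][290:400,220:366]
cv2.imwrite("pics/e.png",np.hstack([cv2.resize(a,(400,300),interpolation=cv2.INTER_CUBIC),cv2.resize(b,(400,300),interpolation=cv2.INTER_CUBIC)]))
h=[.6005,-.2593,.1]; print("hole",proj(p,h),proj(q,h))
E
```

```text
[ 0.5998 -0.2597  0.2735]
w 0.66 [288.1, 232.2, 55.3, 92.8]
s 0.97 [280.5, 293.0, 23.5, 49.9]
hole [318.17659992 225.02872454] [291.08425345 355.29413509]
```

View pics/e.png

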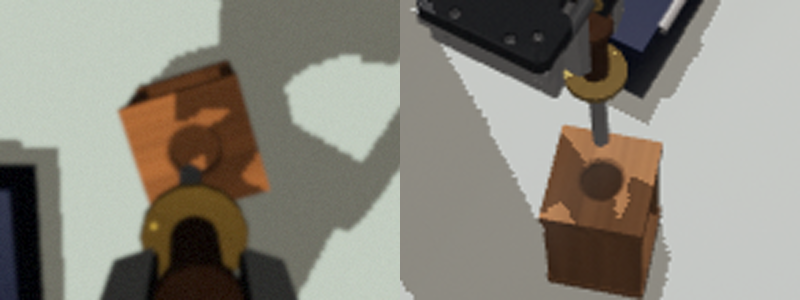

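The stylus is still upright and its tip lies over the hole, at about (190,178) against (195,148) for the hole in the crop, as when it was lifted. I'll lower it.

>>> servo_tool(commands=[0, 0.001, 0.02, 0, 0, 0, 0, 0, 0.001, 0.04, 0, 0, 0, 0, 0, 0.001, 0.055, 0, 0, 0, 0, 0, 0.001, 0.07, 0, 0, 0, 0, 0, 0.001, 0.085, 0, 0, 0, 0, 0, 0.001, 0.1, 0, 0, 0, 0, 0, 0.001, 0.112, 0, 0, 0, 0, 0, 0.001, 0.12, 0, 0, 0, 0, 0, 0.001, 0.124, 0, 0, 0, 0, 0, 0.001, 0.124, 0, 0, 0, 0])

```text
time: 45.65
tool_pos: [0.6002, -0.2617, 0.1487]
ee_rot: [3.142, -0.0, 0.011]
wrist_force: [-0.1, -0.4, -0.7]
width: 0.0227
finger_force: 30.0
```

>>> servo_tool(commands=[0, 0, 0.002, 0, 0, 0, 0, 0, 0, 0.0035, 0, 0, 0, 0, 0, 0, 0.0045, 0, 0, 0, 0, 0, 0, 0.0045, 0, 0, 0, 0])

```text
time: 46.15
tool_pos: [0.6001, -0.2617, 0.1442]
ee_rot: [3.141, 0.0, 0.011]
wrist_force: [-0.5, -0.9, -0.8]
width: 0.0232
finger_force: 30.0
```

>>> servo_tool(commands=[0, 0, 0.0007, 0, 0, 0, 0, 0, 0, 0.0014, 0, 0, 0, 0, 0, 0, 0.0014, 0, 0, 0, 0])

```text
time: 46.52
tool_pos: [0.6005, -0.2617, 0.1439]
ee_rot: [3.141, -0.001, 0.011]
wrist_force: [-0.9, 1.2, 3.4]
width: 0.0231
finger_force: 30.0
```

Contact. I'll release slowly and rise straight up.

>>> servo_tool(commands=[0, 0, -0.001, 0, 0, 0, 0.026, 0, 0, -0.001, 0, 0, 0, 0.03, 0, 0, -0.001, 0, 0, 0, 0.045, 0, 0, -0.001, 0, 0, 0, 0.05, 0, 0, -0.001, 0, 0, 0, 0.05, 0, 0, -0.03, 0, 0, 0, 0.05, 0, 0, -0.08, 0, 0, 0, 0.05, 0, 0, -0.13, 0, 0, 0, 0.05, -0.06, 0.02, -0.13, 0, 0, 0, 0.05, -0.1, 0.06, -0.13, 0, 0, 0, 0.05])

```text
time: 47.78
tool_pos: [0.5, -0.3223, 0.2742]
ee_rot: [3.14, -0.002, 0.014]
wrist_force: [1.0, -1.6, -0.2]
width: 0.0499
finger_force: 0.0
```

```bash
python3 - <<'E'
from h import *
p=shot("wrist"); print(np.round(tool()[:3,3],3))
for X in([.6005,-.2593,.158],[.6005,-.2593,.106]): print(proj(p,X))
for n in("stylus","stand_hole","lid","lock_rim"):
    for r in spotter.trace(n,p)[:1]: print(n,r["conf"],np.round(r["box"]))
u=proj(p,[.6005,-.2593,.13]).astype(int); y0,x0=max(u[1]-50,0),max(u[0]-50,0); c=p["img"][y0:y0+100,x0:x0+100]
hs=cv2.cvtColor(c,cv2.COLOR_BGR2HSV); col=(hs[...,0]>19)&(hs[...,0]<35)&(hs[...,1]>110)&(hs[...,2]>50)
ys,xs=np.nonzero(col); e=cv2.minEnclosingCircle(np.c_[xs,ys].astype(np.float32)); print("collar",np.array(e[0])+[x0,y0],e[1],col.sum())
q=shot("top"); s=shot("scene")
for v,n in((q,"top"),(s,"scene")):
    print(n,"knob/collar pred",proj(v,[.6005,-.2593,.158]),proj(v,[.6005,-.2593,.106]))
    for k in("stylus","lid"):
        for r in spotter.trace(k,v)[:1]: print(n,k,round(r["conf"],2),np.round(r["box"]))
B=[.4753,-.0265]
for l in((-.11,.125,.063),(-.11,-.125,.063)): print("lid edge pred",proj(q,[B[0]+l[0],B[1]+l[1],l[2]]),proj(s,[B[0]+l[0],B[1]+l[1],l[2]]))
E
```

```text
[ 0.495 -0.328  0.274]
[241.74544468 118.0163997 ]
[253.76148855 123.48746779]
stylus 0.79 [227. 103.  46.  42.]
stand_hole 0.87 [213.  78.  87.  91.]
lid 0.87 [  0. 150. 183. 175.]
lock_rim 0.73 [  0. 149. 183. 176.]
collar [260.38534927 128.02229309] 18.33759117126465 512
top knob/collar pred [457.54740667 215.30005073] [450.83379959 221.32393622]
top stylus 0.66 [445. 211.  22.  14.]
top lid 0.6 [293. 228. 109.  91.]
scene knob/collar pred [290.13504124 339.16686054] [290.99020075 353.69616402]
scene stylus 0.61 [280. 335.  25.  29.]
scene lid 0.79 [221. 186. 147. 124.]
lid edge pred [291.550777   317.34407622] [280.96601046 182.54133029]
lid edge pred [399.93905256 322.69668586] [214.98491688 265.39009371]
```

```bash
python3 - <<'E'
from h import *
p=shot("wrist"); print(np.round(tool()[:3,3],3))
print(proj(p,[.6005,-.2593,.158]),proj(p,[.6005,-.2593,.106]))
x0,y0=200,70; c=p["img"][y0:y0+110,x0:x0+110]; hs=cv2.cvtColor(c,cv2.COLOR_BGR2HSV)
col=(hs[...,0]>19)&(hs[...,0]<35)&(hs[...,1]>110)&(hs[...,2]>50)
ys,xs=np.nonzero(col); print("collar bounds",xs.min()+x0,xs.max()+x0,ys.min()+y0,ys.max()+y0)
r=spotter.trace("stylus",p)[0]["region"]; ys,xs=np.nonzero(r); print("stylus",xs.min(),xs.max(),ys.min(),ys.max())
k=(hs[...,2]<110)&(hs[...,0]<15)&r[y0:y0+110,x0:x0+110]; ys,xs=np.nonzero(k); print("dark",xs.min()+x0,xs.max()+x0,ys.min()+y0,ys.max()+y0)
E
```

```text
[ 0.501 -0.322  0.273]
[241.90799934 119.59380852] [254.03354418 124.72897813]
collar bounds 242 274 105 143
stylus 229 273 104 144
dark 230 261 104 133
```

```bash
python3 -c "
from h import *
print(close_job())"
```

```text
the job is handed in; nothing more can be done
None
```

The job is handed in: all four grey markers are in the box, the lid is shut, the lock button was pushed fully in and held for over a second, and the stylus is back in its stand; the arm never went near the cup, jar or container.

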